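Set the stock tags of the parts bins

ROBOT

A 6-joint arm with a two-finger parallel gripper is mounted at the origin on the work surface; the furniture and walls round the work are solid. World frame = base frame: x ahead of the robot, y to its left, z up, the work surface at z = 0. Lengths are in m, angles in rad, forces in N, time in s.
With the tool pointing down it reaches from about 0.275 to 0.85 m from the base axis. Payload 5.2 kg.
Tool frame: the origin (TCP) lies midway between the tips of the shut fingers; the grasp point (between the pads) lies 19 mm behind it (robot.tcp_to_grasp is the distance from the TCP to the grasp point, in m); z points along the fingers, y is the line along which they close (so a half turn about z gives the same grasp; the last joint's range is limited). The gripper opens to 85 mm and grips with 20 to 120 N. Pads are 22 mm wide; open, the fingers measure 114 mm over their backs; the gripper's body (76 mm by 85 mm) begins 54 mm behind the grasp point. The pads swing forward as they close: fully open they stand 13 mm farther back than shut.
Start: joints at [1.114, 0.259, 1.535, -0, 1.348, -0.203], TCP at [0.138, 0.532, 0.231] pointing down, gripper open.
Joint ranges: [-3.14, 3.14], [-0.91, 2.08], [0.19, 2.58], [-1.22, 4.36], [0.22, 2.71], [-3.12, 3.12]. Speed limits (rad/s): [2.57, 2.57, 3.14, 3.14, 3.14, 3.14].

INTERFACE

Orientations are given as a unit quaternion [x, y, z, w].
In Python, from station import robot, optics, state gives the robot as it stands (robot), with the cameras (optics) and the readings as plain functions.
- The arm moves only by the tool run_rows, called after "Emit:" by a JSON object that holds its "fn" and its "kwargs". Schema: {"type":"object","properties":{"segments":{"type":"array","items":{"type":"array","items":{"type":"number"},"minItems":6,"maxItems":6},"minItems":1,"maxItems":10},"finger_gap":{"type":"number"},"only":{"type":"string"},"quiet":{"type":"boolean"},"lines":{"type":"string"}},"required":["segments"],"additionalProperties":false}. segments is a list of rows, 1 to 10 of them, each of 6 numbers: dx, dy, dz in m, then a rotation vector rx, ry, rz in rad; each row shifts and turns the commanded pose from where the row before left it, along the tool's axes as they then stand; what a row does not reach is not made up. A row lasts 1/12 s, in which the tool goes at most 0.0417 m and 0.125 rad, less where a joint would pass 70% of its speed; a pose out of reach is approached as far as the arm can. finger_gap is the opening from 0.0 (shut) to 1.0 (fully open), set as the call begins (left out keeps the last). The fingers move at their own pace and stop on an object; the grip force is fixed at half the most. Time passes only in rows, so rows that do not move let the fingers close. The tool returns the time, the measured TCP pose, the force, the opening and the grip force at its end. only (a regular expression) keeps the lines of the reply that match it, lines (a string "A,B") keeps lines A to B, and quiet returns only ok. Input that does not fit is refused with a message, and nothing moves.
- state(): the state, without advancing time (a new reading comes with each control period).
- optics.grab_frame(name): name is "scene" or "top" or "wrist"; returns the picture (420x560x3 uint8, red, green, blue); there is no depth.
- optics.camera_info(name): a dict with "mtx" (3x3 intrinsics, pixels), "rvec" (rotation vector, rad) and "tvec" (3), from world to camera coordinates, as OpenCV has them. Camera axes: x right, y down, z forward; pixel columns grow to the right and rows downward; lengths in m; the calibration is good to about 2 mm. A picture is of the moment at which its call begins: read the wrist's pose just before it. camera_info takes no time and is no camera call; for the wrist camera it gives the pose at the moment of the call.
- robot.hand_in(): hands the job in; it is judged then, once.
The state is a dict: "t": time; "joint_positions": joint angles; "dq": joint speeds; "joint_torque": joint torques, N m; "eef_pos": TCP position; "ee_rot": TCP orientation; "ft_force": force on the tool from outside, world axes, zero at the start; "wrist_torque": the same for the moment, N m; "grip_width": opening from 0.0 (shut) to 1.0 (fully open); "grasp_force": force on a finger pad.
Only numpy, scipy, OpenCV 4.12 (cv2) and the standard library are available. Lean on these libraries where they do the work, as an engineer would, in place of code of your own. Each camera call takes 0.05 s, during which the arm holds its last target. There are 200 camera calls.

TASK

Set the stock tags on the board to match the bins behind them: for every bin that has parts in it, the tag must lean back towards its bin so that the face with the round disc shows; for the empty bin, the tag must lean forward towards you so that the two bars show. Push the wrong tags over gently until they drop fully onto their stops; grip nothing, and leave the bins and the tools lying about where they are.

Things in the scene. Friction and masses are not known exactly. Their poses are not given: they have to be found in the camera images.
- stock_board: flat plywood board 310 x 346 mm, 10 mm thick, fixed to the bench, carrying three bays side by side 112 mm apart; origin on its underside below the middle of the line of the three tag hinges; its x axis points away from the robot across the board from the tags to the bins, y along the row of tags. Board spans x -63 to +247 mm
- bay_washers: fixed aluminium bracket (foot 50 x 102 mm, side plates at y = +-45 mm) in front of the blue open parts bin with loose washers lying in it. Origin: middle of its underside, on the board, 10 mm above the bench. x points from the tag to its bin, y along the hinge, which lies 50 mm straight above the origin. Stop pins: within 13 mm of the side plates, up to 19 mm above the hinge
- tag_washers (a joint): angle of the white tag (80 mm wide, 3 thick, free edge 62 mm from the hinge, 80 g) before the blue open parts bin with loose washers lying in it. 0 upright; +0.65 at its stop leaning to the bin, disc face up; -0.65 at its stop leaning to the robot, two-bar back up. At a stop the free edge is 49 mm above, 38 mm beside the hinge. Swings freely; pushed past upright it falls to the other stop
- bay_seals: fixed aluminium bracket (foot 50 x 102 mm, side plates at y = +-45 mm) in front of the red open parts bin with loose sealing rings lying in it. Origin: middle of its underside, on the board, 10 mm above the bench. x points from the tag to its bin, y along the hinge, which lies 50 mm straight above the origin. Stop pins: within 13 mm of the side plates, up to 19 mm above the hinge
- tag_seals (a joint): angle of the white tag (80 mm wide, 3 thick, free edge 62 mm from the hinge, 80 g) before the red open parts bin with loose sealing rings lying in it. 0 upright; +0.65 at its stop leaning to the bin, disc face up; -0.65 at its stop leaning to the robot, two-bar back up. At a stop the free edge is 49 mm above, 38 mm beside the hinge. Swings freely; pushed past upright it falls to the other stop
- bay_empty: fixed aluminium bracket (foot 50 x 102 mm, side plates at y = +-45 mm) in front of the blue open parts bin with nothing in it (empty). Origin: middle of its underside, on the board, 10 mm above the bench. x points from the tag to its bin, y along the hinge, which lies 50 mm straight above the origin. Stop pins: within 13 mm of the side plates, up to 19 mm above the hinge
- tag_empty (a joint): angle of the white tag (80 mm wide, 3 thick, free edge 62 mm from the hinge, 80 g) before the blue open parts bin with nothing in it (empty). 0 upright; +0.65 at its stop leaning to the bin, disc face up; -0.65 at its stop leaning to the robot, two-bar back up. At a stop the free edge is 49 mm above, 38 mm beside the hinge. Swings freely; pushed past upright it falls to the other stop
- bin_washers: the blue open parts bin with loose washers lying in it: 153 x 95 mm, 50 mm high (front wall 30 mm), loose, 0.35 kg; origin in the middle of its underside, x axis along its length away from the robot. It stands on a 2 mm pad on the board behind its tag, front wall about 80 mm behind the hinge. Must stay where it is
- bin_seals: the red open parts bin with loose sealing rings lying in it: 153 x 95 mm, 50 mm high (front wall 30 mm), loose, 0.35 kg; origin in the middle of its underside, x axis along its length away from the robot. It stands on a 2 mm pad on the board behind its tag, front wall about 80 mm behind the hinge. Must stay where it is
- bin_empty: the blue open parts bin with nothing in it (empty): 153 x 95 mm, 50 mm high (front wall 30 mm), loose, 0.35 kg; origin in the middle of its underside, x axis along its length away from the robot. It stands on a 2 mm pad on the board behind its tag, front wall about 80 mm behind the hinge. Must stay where it is
- stapler: blue and black desk stapler, 135 x 34 x 50 mm, loose on the bench, origin in the middle of its underside; bystander
- tape_measure: blue and yellow pocket tape measure, 47 x 104 x 62 mm high, loose, origin in the middle of its underside; bystander
- screwdriver: screwdriver with yellow handle, 190 x 25 x 25 mm, loose on the bench, origin in the middle of its underside, lying along its x axis; bystander

How it is judged:
By the outcome, as a careful person would: the job done as asked, in the order asked, and still so for the second after the job is handed in, with the robot touching nothing.
It also fails if it takes over 54 s, if anything falls off the work surface, if the arm or the gripper's body presses on something with over 40 N, if the wrist force passes 120 N, or if a joint passes its speed limit or range.

## Working session

There is one attempt and no reset: what is moved stays moved. The work goes in short steps, Python scripts to look and compute and a tool call to move; the robot and the scene stay as the last step left them, time stands still between calls to the robot, and variables do not carry over. Pictures are saved under pics/ and viewed, at most 10 in all, crops included, and the job is handed in when it is done.

```bash
ls; mkdir -p pics; python3 - <<'E'
from station import robot, optics, state
import cv2,numpy as np
for n in ["scene","top"]:
    im=optics.grab_frame(n); cv2.imwrite(f"pics/{n}0.png",im[:,:,::-1])
    c=optics.camera_info(n); R=cv2.Rodrigues(np.array(c["rvec"]))[0]; print(n,-R.T@np.array(c["tvec"]),R[2])
s=state();print(s["t"],s["eef_pos"],s["ee_rot"])
E
```

```text
pics
station.py
scene [-0.199519   -0.44575644  0.93560673] [ 0.58102753  0.41076632 -0.70262226]
top [0.41892299 0.06997073 1.33336674] [ 0.07332521 -0.02727874 -0.99693494]
0.1 [0.13785337 0.53193226 0.2305416 ] [ 1.26558584e-01  9.91958770e-01 -8.06855998e-04 -2.70854844e-04]
```

View pics/scene0.png

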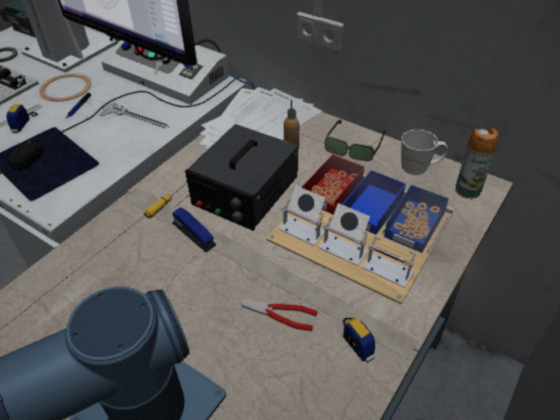

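View pics/top0.png

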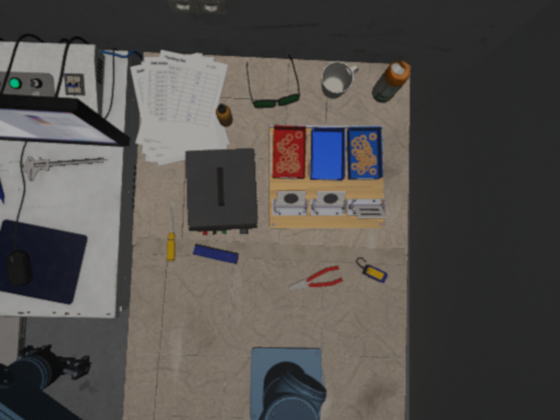

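The red-bin tag already shows its disc, which is correct. The middle, empty-bin tag shows its disc and is wrong. The right, washers tag shows its bars (top ≈ (368,208)) and is also wrong. Next I'll take closer crops to measure.

```bash
cat > h.py <<'E'
import cv2,numpy as np
from station import robot, optics, state
def ray(n,p,c=None):
    c=c or optics.camera_info(n); R=cv2.Rodrigues(np.array(c["rvec"]))[0]
    q=cv2.undistortPoints(np.array([[p]],float),np.array(c["mtx"]),None)[0,0]
    return -R.T@np.ravel(c["tvec"]), R.T@np.array([*q,1])
def plane(n,p,z,c=None):
    o,d=ray(n,p,c); return o+d*(z-o[2])/d[2]
def tri(a,pa,b,pb):
    (o,d),(p,e)=ray(a,pa),ray(b,pb)
    s=np.linalg.lstsq(np.c_[d,-e],p-o,rcond=None)[0]
    x,y=o+s[0]*d,p+s[1]*e; return (x+y)/2,np.linalg.norm(x-y)
def proj(n,P):
    c=optics.camera_info(n); return cv2.projectPoints(np.array(P,float).reshape(-1,1,3),np.array(c["rvec"]),np.array(c["tvec"]),np.array(c["mtx"]),None)[0][:,0]
E
python3 - <<'E'
import cv2,numpy as np
from h import *
a=cv2.imread("pics/scene0.png")[150:310,260:460]; b=cv2.imread("pics/top0.png")[115:235,260:395]
A=cv2.resize(a,(800,640),interpolation=cv2.INTER_CUBIC)[:600]
cv2.imwrite("pics/sc.png",A); cv2.imwrite("pics/tc.png",cv2.resize(b,None,fx=5,fy=5,interpolation=cv2.INTER_CUBIC))
E
```

```text
(no output)
```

View pics/sc.png

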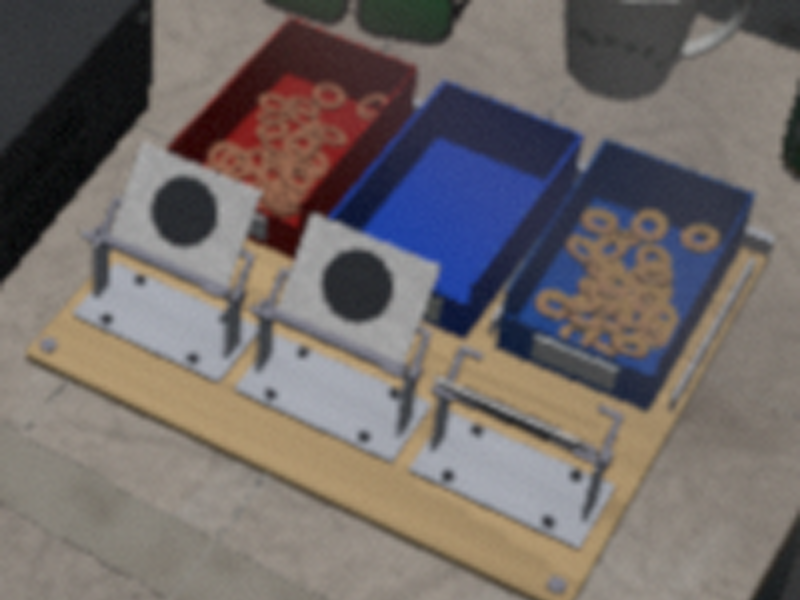

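View pics/tc.png

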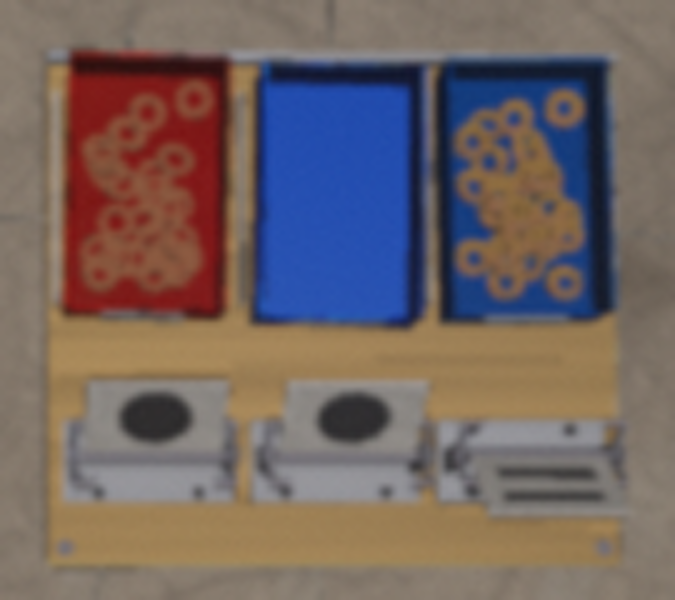

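The crops show discs on the red and middle tags and bars on the right tag. Next I'll triangulate the tag and board corners and hold them against the given sizes.

```bash
python3 - <<'E'
from h import *
np.set_printoptions(precision=4,suppress=True)
T=lambda u,v:(u/5+260-.4,v/5+115-.4); S=lambda u,v:(u/4+260-.4,v/4+150-.4)
L=dict(midL=((288,380),(316,214)),midR=((430,381),(440,268)),redL=((88,380),(145,142)),redR=((228,380),(262,196)),boardFL=((48,565),(28,356)),
 binEmptyBL=((255,66),(445,84)),binEmptyFL=((252,322),None),hingeRtL=((470,458),(440,388)),hingeRtR=((622,455),(605,455)),screwR=((603,547),(556,584)),screwL=((65,547),(48,344)))
for k,(t,s) in L.items():
    if s: print(k,*tri("top",T(*t),"scene",S(*s)))
print("board FL/FR",plane("top",T(48,565),.01),plane("top",T(621,565),.01),plane("top",T(617,50),.01))
for k in ((65,500),(235,500),(252,502),(432,502),(437,502),(65,422),(437,422)): print("foot",plane("top",T(*k),.012))
for k in ((490,516),(628,516),(480,460)): print("rtag edge",plane("top",T(*k),.109))
# black box top, guess
print("box", plane("top",(257,149),.13),plane("top",(257,228),.13),plane("top",(187,228),.13))
print("boxtri",tri("top",(257,149),"scene",(298,148)),tri("top",(257,226),"scene",(254,181)), tri("top",(187,230),"scene",(190,170)))
E
```

Emit:
{"fn": "run_rows", "kwargs": {"segments": [[0, 0, 0, 0, 0, -0.0924], [0, 0, 0, 0, 0, -0.0924], [0, 0, 0, 0, 0, -0.0924], [-0.0127, -0.0347, 0, 0, 0, 0], [-0.0127, -0.0347, 0, 0, 0, 0], [-0.0127, -0.0347, 0, 0, 0, 0], [-0.0127, -0.0347, 0, 0, 0, 0], [-0.0127, -0.0347, 0, 0, 0, 0], [-0.0127, -0.0347, 0, 0, 0, 0], [-0.0127, -0.0347, 0, 0, 0, 0]], "finger_gap": 0.0}}

```text
t: 0.93
eef_pos: [0.2324, 0.2899, 0.231]
ee_rot: [-0.012, 1.0, -0.0, -0.0]
ft_force: [1.2, 0.8, 0.5]
grip_width: -0.004
grasp_force: 0.0
```

Emit:
{"fn": "run_rows", "kwargs": {"segments": [[-0.0127, -0.0347, 0, 0, 0, 0], [-0.0127, -0.0347, 0, 0, 0, 0], [-0.0127, -0.0347, 0, 0, 0, 0], [-0.0127, -0.0347, 0, 0, 0, 0], [-0.0127, -0.0347, 0, 0, 0, 0], [-0.0127, -0.0347, 0, 0, 0, 0], [-0.0127, -0.0347, 0, 0, 0, 0], [-0.0127, -0.0347, 0, 0, 0, 0]]}}

```text
t: 1.6
eef_pos: [0.3407, 0.0147, 0.2313]
ee_rot: [-0.011, 1.0, 0.0, 0.0]
ft_force: [0.3, 0.6, -0.3]
grip_width: -0.0
grasp_force: 0.0
```

Emit:
{"fn": "run_rows", "kwargs": {"segments": [[-0.0127, -0.034, 0, 0, 0, 0], [-0.0127, -0.034, 0, 0, 0, 0], [-0.0127, -0.034, 0, 0, 0, 0], [-0.0127, -0.034, 0, 0, 0, 0], [-0.0127, -0.034, 0, 0, 0, 0], [-0.0127, -0.034, 0, 0, 0, 0], [0, 0, 0, 0, 0, 0], [0, 0, 0, 0, 0, 0]]}}

```text
t: 2.27
eef_pos: [0.4216, -0.187, 0.2304]
ee_rot: [-0.01, 1.0, 0.001, -0.001]
ft_force: [-0.1, 0.4, -0.4]
grip_width: -0.002
grasp_force: 0.0
```

Emit:
{"fn": "run_rows", "kwargs": {"segments": [[-0.004, -0.018, 0, 0, 0, 0], [-0.005, -0.019, 0, 0, 0, 0], [0, 0, 0.035, 0, 0, 0], [0, 0, 0.035, 0, 0, 0], [0, 0, 0.035, 0, 0, 0], [0, 0, 0.02, 0, 0, 0], [0, 0, 0.015, 0, 0, 0], [0, 0, 0, 0, 0, 0], [0, 0, 0, 0, 0, 0]]}}

```text
t: 3.02
eef_pos: [0.4311, -0.2215, 0.0911]
ee_rot: [-0.012, 1.0, 0.001, -0.001]
ft_force: [0.1, 0.1, 1.1]
grip_width: 0.004
grasp_force: 0.0
```

```bash
python3 - <<'E'
from h import *
im=optics.grab_frame("wrist"); cv2.imwrite("pics/w1.png",im[:,:,::-1]); print(proj("wrist",[[.4845,-.1845,.109],[.4853,-.2645,.109],[.5225,-.224,.06]]))
E
```

```text
[[352.15549102 382.62961207]
 [188.36033796 380.73770158]
 [271.75336496 368.33324693]]
```

View pics/w1.png

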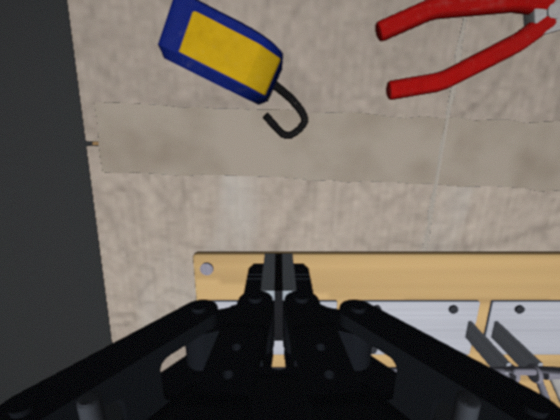

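The fingers hide the tag, but the projected tag corners straddle them, so the alignment is good. Now I'll push it slowly.

Emit:
{"fn": "run_rows", "kwargs": {"segments": [[-0.02, 0, 0, 0, 0, 0], [-0.02, 0, 0, 0, 0, 0], [-0.008, 0, 0, 0, 0, 0], [-0.005, 0, 0, 0, 0, 0], [-0.005, 0, 0, 0, 0, 0], [-0.005, 0, 0, 0, 0, 0], [-0.005, 0, 0, 0, 0, 0], [-0.005, 0, 0, 0, 0, 0], [-0.005, 0, 0, 0, 0, 0], [-0.005, 0, 0, 0, 0, 0]]}}

```text
t: 3.9
eef_pos: [0.5148, -0.2205, 0.0913]
ee_rot: [-0.012, 1.0, 0.0, -0.0]
ft_force: [0.2, 0.4, 0.6]
grip_width: -0.002
grasp_force: 0.0
```

Emit:
{"fn": "run_rows", "kwargs": {"segments": [[-0.004, 0, 0, 0, 0, 0], [-0.004, 0, 0, 0, 0, 0], [-0.004, 0, 0, 0, 0, 0], [0, 0, 0, 0, 0, 0], [0, 0, 0, 0, 0, 0], [0, 0, 0, 0, 0, 0]]}}

```text
t: 4.4
eef_pos: [0.5263, -0.2201, 0.0912]
ee_rot: [-0.012, 1.0, 0.0, -0.0]
ft_force: [-0.2, 0.4, 0.3]
grip_width: 0.001
grasp_force: 0.0
```

```bash
python3 - <<'E'
from h import *
a=optics.grab_frame("scene")[150:310,260:460,::-1]; cv2.imwrite("pics/s2.png",cv2.resize(a,None,fx=3,fy=3,interpolation=cv2.INTER_CUBIC))
E
```

```text
(no output)
```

View pics/s2.png

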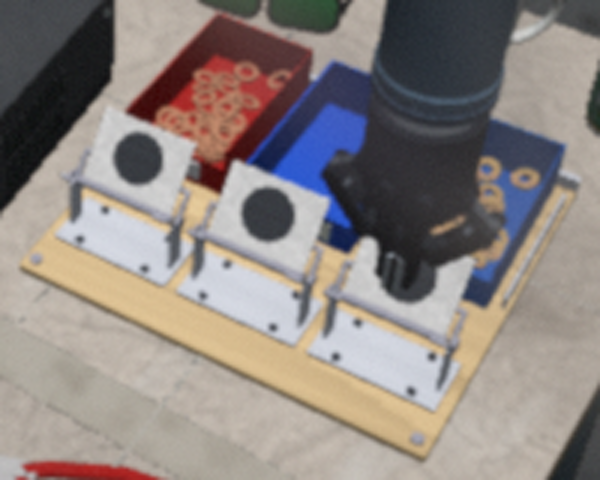

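The right tag has dropped back with its disc showing (crop ≈(410,285)). Next I retreat, lift, and go behind the middle tag.

Emit:
{"fn": "run_rows", "kwargs": {"segments": [[0.02, 0, 0, 0, 0, 0], [0.02, 0, 0, 0, 0, 0], [0, 0, -0.03, 0, 0, 0], [0, 0, -0.035, 0, 0, 0], [0, 0, -0.035, 0, 0, 0], [-0.025, 0.027, 0, 0, 0, 0], [-0.025, 0.027, 0, 0, 0, 0], [-0.025, 0.027, 0, 0, 0, 0], [-0.0255, 0.027, 0, 0, 0, 0], [0, 0, 0, 0, 0, 0]]}}

```text
t: 5.28
eef_pos: [0.5876, -0.106, 0.1915]
ee_rot: [-0.014, 1.0, 0.001, 0.001]
ft_force: [0.0, -0.4, -0.4]
grip_width: -0.003
grasp_force: 0.0
```

Emit:
{"fn": "run_rows", "kwargs": {"segments": [[0, 0, 0, 0, 0, 0], [0, 0, 0, 0, 0, 0]]}}

```text
t: 5.45
eef_pos: [0.5839, -0.1109, 0.191]
ee_rot: [-0.012, 1.0, -0.0, -0.001]
ft_force: [-0.1, -0.4, -0.2]
grip_width: -0.005
grasp_force: 0.0
```

Emit:
{"fn": "run_rows", "kwargs": {"segments": [[0, 0, 0.03, 0, 0, 0], [0, 0, 0.03, 0, 0, 0], [0, 0, 0.025, 0, 0, 0], [0, 0, 0.015, 0, 0, 0], [0, 0, 0, 0, 0, 0], [0, 0, 0, 0, 0, 0]]}}

```text
t: 5.95
eef_pos: [0.5832, -0.1119, 0.0909]
ee_rot: [-0.011, 1.0, 0.0, -0.001]
ft_force: [0.1, 0.1, -0.0]
grip_width: -0.006
grasp_force: 0.0
```

Emit:
{"fn": "run_rows", "kwargs": {"segments": [[0.007, 0, 0, 0, 0, 0], [0.007, 0, 0, 0, 0, 0], [0.006, 0, 0, 0, 0, 0], [0.005, 0, 0, 0, 0, 0], [0.005, 0, 0, 0, 0, 0], [0.005, 0, 0, 0, 0, 0], [0.005, 0, 0, 0, 0, 0], [0.005, 0, 0, 0, 0, 0], [0.005, 0, 0, 0, 0, 0], [0.005, 0, 0, 0, 0, 0]]}}

```text
t: 6.78
eef_pos: [0.5289, -0.1121, 0.0912]
ee_rot: [-0.012, 1.0, 0.0, -0.0]
ft_force: [0.0, -0.0, 0.2]
grip_width: 0.002
grasp_force: 0.0
```

Emit:
{"fn": "run_rows", "kwargs": {"segments": [[0.004, 0, 0, 0, 0, 0], [0.004, 0, 0, 0, 0, 0], [0.004, 0, 0, 0, 0, 0], [0, 0, 0, 0, 0, 0], [0, 0, 0, 0, 0, 0], [0, 0, 0, 0, 0, 0]]}}

```text
t: 7.28
eef_pos: [0.5177, -0.1125, 0.0914]
ee_rot: [-0.012, 1.0, -0.0, 0.0]
ft_force: [-0.0, 0.8, 0.4]
grip_width: 0.003
grasp_force: 0.0
```

Retreat towards the bin, lift, move clear towards the robot, and look.

Emit:
{"fn": "run_rows", "kwargs": {"segments": [[-0.02, 0, 0, 0, 0, 0], [-0.02, 0, 0, 0, 0, 0], [0, 0, -0.03, 0, 0, 0], [0, 0, -0.035, 0, 0, 0], [0, 0, -0.035, 0, 0, 0], [0, 0, -0.035, 0, 0, 0], [0.03, 0, 0, 0, 0, 0], [0.035, 0, 0, 0, 0, 0], [0.035, 0, 0, 0, 0, 0], [0.035, 0, 0, 0, 0, 0]]}}

```text
t: 8.12
eef_pos: [0.4214, -0.1145, 0.2263]
ee_rot: [-0.012, 1.0, -0.0, 0.0]
ft_force: [-0.9, -0.6, 0.4]
grip_width: 0.0
grasp_force: 0.0
```

Emit:
{"fn": "run_rows", "kwargs": {"segments": [[0.035, 0, 0, 0, 0, 0], [0.035, 0, 0, 0, 0, 0], [0.03, 0, 0, 0, 0, 0], [0, 0, 0, 0, 0, 0], [0, 0, 0, 0, 0, 0]]}}

```text
t: 8.53
eef_pos: [0.3219, -0.1171, 0.2268]
ee_rot: [-0.011, 1.0, -0.001, 0.001]
ft_force: [0.8, -0.4, -0.0]
grip_width: 0.001
grasp_force: 0.0
```

```bash
python3 - <<'E'
from h import *
a=optics.grab_frame("scene")[150:310,260:460,::-1]; b=optics.grab_frame("top")[115:235,260:395,::-1]
r=lambda i,h:cv2.resize(i,(int(i.shape[1]*h/i.shape[0]),h),interpolation=cv2.INTER_CUBIC)
cv2.imwrite("pics/e.png",np.hstack([r(a,330),r(b,330)]))
E
```

```text
(no output)
```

View pics/e.png

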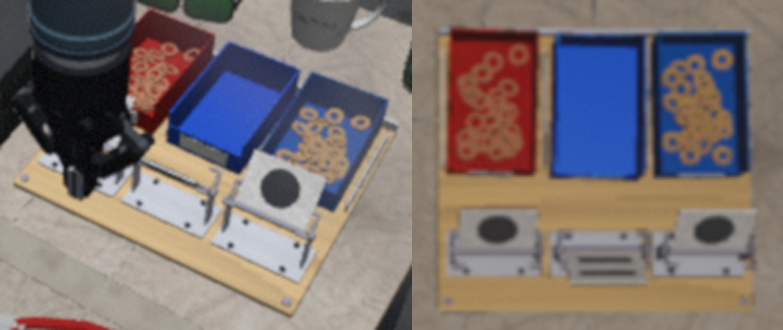

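The top view shows discs on the red tag (498,228) and the right tag (715,228), and bars on the middle tag (607,265). The bins have not moved and the arm is clear.

```bash
python3 -c "
from station import robot, optics, state
print(robot.hand_in())"
```

```text
the job is handed in; nothing more can be done
None
```

The job is handed in at about 8.5 s: the washers tag now shows its disc, the empty-bin tag shows its bars, the seals tag was already right, and no bin or tool was touched.

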